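# Sort stray power parts back into their sample trays

## Task

Put the five loose electronic parts lying on the bench (two can capacitors, two wound ring coils and one finned heatsink) back into the parts trays, each into the tray whose fixed sample on the ledge is of the same kind. Set every part down on the tray floor the same way up as it stands now: capacitors upright, coils flat, heatsink with its fins up. Leave the green circuit board among them where it lies.

Things in the scene. Friction and masses are not known exactly. Their poses are not given: they have to be found in the camera images.
- cap_tall: Tall, slim electrolytic capacitor: upright cylinder 25 mm in diameter, 45 mm high, black sleeve with an aluminium top, about 30 g. Loose, in the row nearest the robot. Origin: centre of the underside; z up.
- cap_wide: Short, wide electrolytic capacitor: upright cylinder 35 mm in diameter, 34 mm high, black sleeve with an aluminium top, about 40 g. Loose, in the same row. Origin: centre of the underside; z up.
- coil_large: Larger ring coil (toroid choke): dark ring wound with copper wire, lying flat, 44 mm outside diameter, 18 mm high, about 70 g; its middle is filled with black potting, so take it by the outside. Loose, in the same row. Origin: centre of the underside; z up.
- coil_small: Smaller ring coil of the same make, lying flat, 32 mm outside diameter, 15 mm high, about 30 g; take it by the outside. Loose, in the same row. Origin: centre of the underside; z up.
- heatsink: Finned aluminium heatsink, 40 mm square and 34 mm high: a 6 mm base with seven upright fins that run along its x, so its outer y faces are flat fin sides; about 60 g. Loose, in the same row, turned by up to 0.6 rad. Origin: centre of the underside; z up.
- tray_cap: Fixed grey open tray with a 30 mm high, 30 mm wide black can capacitor fixed as sample on the 10 mm high, 46 mm wide ledge on its far (+x) side, 90 mm from the tray's middle. Inside 124 (x) by 160 (y) mm, walls 4 mm, rim 22 and floor 4 mm above the table. Origin: middle of the inside, at table level; x points to the ledge, z up. The trays stand side by side beyond the loose parts in any order.
- tray_coil: Fixed grey open tray with a 36 mm wide, 16 mm high copper-wound ring coil fixed as sample on the 10 mm high, 46 mm wide ledge on its far (+x) side, 90 mm from the tray's middle. Inside 124 (x) by 160 (y) mm, walls 4 mm, rim 22 and floor 4 mm above the table. Origin: middle of the inside, at table level; x points to the ledge, z up. The trays stand side by side beyond the loose parts in any order.
- tray_sink: Fixed grey open tray with a 30 mm square, 25 mm high finned aluminium heatsink fixed as sample on the 10 mm high, 46 mm wide ledge on its far (+x) side, 90 mm from the tray's middle. Inside 124 (x) by 160 (y) mm, walls 4 mm, rim 22 and floor 4 mm above the table. Origin: middle of the inside, at table level; x points to the ledge, z up. The trays stand side by side beyond the loose parts in any order.
- board: Green circuit board 76 mm (x) by 60 mm (y) on four short feet, up to 18 mm high over its green terminal block, 150 g, loose, not to be moved. It lies in one of the six places of the row of loose parts (places are about 125 mm apart from left to right). Origin: centre, at table level; z up.
Mind the look-alikes: they are no part of the job. What is shaped like the tray_cap but pink is not meant.

How it is judged:
At the end, for the whole second after the job is handed in: Both capacitors, both coils and the heatsink are each in the tray with the sample of their kind: centre within the inner walls, underside less than 6 mm above the tray floor, same way up as at the start within 0.15 rad, let go and at rest; board moved less than 10 mm (x of cap_tall in the frame of tray_cap between -0.058 and 0.058 m and y of cap_tall in the frame of tray_cap between -0.076 and 0.076 m and z of cap_tall in the frame of tray_cap between -0.001 and 0.01 m and angle between each of cap_tall, cap_wide, coil_large, coil_small, heatsink's own z axis and vertical below 0.15 rad and linear speed of each of cap_tall, cap_wide, coil_large, coil_small, heatsink below 0.02 m/s and angular speed of each of cap_tall, cap_wide, coil_large, coil_small, heatsink below 0.3 rad/s and x of cap_wide in the frame of tray_cap between -0.058 and 0.058 m and y of cap_wide in the frame of tray_cap between -0.076 and 0.076 m and z of cap_wide in the frame of tray_cap between -0.001 and 0.01 m and x of coil_large in the frame of tray_coil between -0.058 and 0.058 m and y of coil_large in the frame of tray_coil between -0.076 and 0.076 m and z of coil_large in the frame of tray_coil between -0.001 and 0.01 m and x of coil_small in the frame of tray_coil between -0.058 and 0.058 m and y of coil_small in the frame of tray_coil between -0.076 and 0.076 m and z of coil_small in the frame of tray_coil between -0.001 and 0.01 m and x of heatsink in the frame of tray_sink between -0.058 and 0.058 m and y of heatsink in the frame of tray_sink between -0.076 and 0.076 m and z of heatsink in the frame of tray_sink between -0.001 and 0.01 m); the robot touches nothing.
It fails at once if the circuit board is shifted by more than 10 mm (distance of board from where it was at the start of the episode above 0.01 m).
It also fails if it takes over 109 s, if anything falls off the work surface, if the arm or the gripper's body presses on something with over 40 N, if the wrist force passes 120 N, or if a joint passes its speed limit or range.

## Robot

A 6-joint arm with a two-finger parallel gripper is mounted at the origin on the work surface. World frame = base frame: x ahead of the robot, y to its left, z up, the work surface at z = 0. Lengths are in m, angles in rad, forces in N, time in s.
With the tool pointing down it reaches from about 0.375 to 0.9 m from the base axis. Payload 3.1 kg.
Tool frame: the origin (TCP) lies on the centre line of the jaws, within the pads' length; the fingertips stand ahead of it and the grasp point (between the pads) lies 3 mm ahead of it (robot.tip_reach is the z of the fingertips in the tool frame, in m); z points along the fingers, y is the line along which they close (so a half turn about z gives the same grasp; the last joint's range is limited). The gripper opens to 87 mm and grips with 3 to 60 N. Pads are 19 mm wide; open, the fingers measure 117 mm over their backs; the gripper's body (75 mm by 190 mm) begins 51 mm behind the grasp point.
Start: joints at [-1.317, 0.527, 1.433, -0, 1.181, -0.178], TCP at [0.262, -0.567, 0.245] pointing down, gripper open.
Joint ranges: [-3.08, 3.08], [-0.75, 2.2], [0.22, 2.44], [-1.43, 4.57], [0, 2.65], [-2.85, 2.85]. Speed limits (rad/s): [2.79, 2.79, 3.14, 3.14, 3.14, 3.14].

## Interface

Orientations are given as a unit quaternion [x, y, z, w].
In Python, from rig import sensors, eyes, ticket, robot gives the robot as it stands.
- The arm moves only by the tool drive_tool, never from a script. Its argument "deltas" is a list that holds one entry, the list of rows, each a list of 6 numbers: the shift along the tool's x, y, z in mm, then the turn, a rotation vector about the tool's x, y, z in rad. A call has 1 to 8 rows; each row shifts and turns the commanded pose from where the row before left it, along the tool's axes as they then stand; what a row does not reach is not made up. A row lasts 1/12 s, in which the tool goes at most 41.7 mm and 7.16 degrees, less where a joint would pass 70% of its speed; a pose out of reach is approached as far as the arm can. A call is refused whole if a number of a shift passes 41.7 or a number of a turn 0.125, either way. A call with a gripper value outside its range is refused whole. "gripper" is the opening in per cent of the stroke, from 0 (shut) to 100 (fully open), set as the call begins (left out, the last holds). The fingers move at their own pace and stop on an object; "squeeze" is the grip in N (left out, the last holds). Time passes only in rows, so rows that do not move let the fingers close. It gives the time, the measured TCP pose, the force, the opening and the grip force at its end, in the units of the state.
- sensors.get_obs(): the state, without advancing time (a new reading comes with each control period).
- eyes.camera(name): name is "scene" or "top" or "wrist"; returns a dict with "img" (480x640x3 uint8, red, green, blue), "fov_y" (degrees; the focal length in pixels is half the picture's height over the tangent of half this angle, whatever the lens; pixels are square), "cx", "cy" (the principal point, pixels), "D" ([k1, k2, p1, p2, k3] as OpenCV has them; the pictures are not rectified), "xyz" and "attitude" of the camera in the world; the wrist camera has in their place "hand_eye" (4x4, takes a point from camera to tool coordinates, whose origin is the TCP and whose axes are the flange's). Camera axes: x right, y up, looking along -z (the intrinsics and any distortion apply to the point x, -y, -z); pixel columns grow to the right and rows downward; lengths in m; the calibration is good to about 2 mm. A picture is of the moment at which its call begins: read the wrist's pose just before it. There is no depth.
- ticket.hand_in(): hands the job in; it is judged then, once.
The state is a dict: "time": time; "q": joint angles; "joint_velocities": joint speeds; "joint_torque": joint torques, N m; "position": TCP position; "tool_rot": TCP orientation; "ft_force": force on the tool from outside, world axes, zero at the start; "moment": the same for the moment, N m; "grip_width": finger opening in m; "grip_force": force on a finger pad.
Only numpy, scipy, OpenCV 4.12 (cv2) and the standard library are available. Lean on these libraries where they do the work, as an engineer would, in place of code of your own. Each camera call takes 0.05 s, during which the arm holds its last target. There are 200 camera calls.

## Working session

There is one attempt and no reset: what is moved stays moved. The work goes in short steps, Python scripts to look and compute and a tool call to move; the robot and the scene stay as the last step left them, time stands still between calls to the robot, and variables do not carry over. Pictures are saved under pics/ and viewed, at most 14 in all, crops included, and the job is handed in when it is done.

Besides the shell and the picture viewer there is one more tool, called after "Emit:" in YAML: its name, and indented under it one key for each argument. drive_tool: Moves the arm, as the interface text tells. Its arguments: {"type":"object","properties":{"deltas":{"type":"array"},"gripper":{"type":"number"},"squeeze":{"type":"number"}},"required":["deltas"]}

```bash
ls; mkdir -p pics; python3 - <<'E'
from rig import sensors, eyes, ticket, robot
import cv2
print(robot.tip_reach, sensors.get_obs())
for n in ("top","scene"):
    c=eyes.camera(n); cv2.imwrite(f"pics/{n}0.png",c["img"][:,:,::-1]); c.pop("img"); print(n,c)
E
```

```text
pics
0.022 {'time': 0.0, 'q': array([-1.31651584e+00,  5.28456155e-01,  1.43391538e+00, -1.27067327e-05,
        1.18138182e+00, -1.78513421e-01]), 'joint_velocities': array([ 1.34446953e-03,  2.66412254e-04, -4.96359942e-04, -6.67198745e-05,
       -1.31841045e-03, -5.76433896e-04]), 'joint_torque': array([-4.24797909e-04, -4.40045536e+01, -1.76592708e+01,  6.33500121e-02,
        5.81643835e-02, -1.56024844e-04]), 'position': array([ 0.26197016, -0.56668745,  0.24357357]), 'tool_rot': array([ 9.76676315e-01,  2.14714248e-01, -4.67884180e-05, -1.07934857e-03]), 'ft_force': array([ 0.13771045, -0.46709292, -0.24884076]), 'moment': array([-0.00423806,  0.02790138, -0.01814906]), 'grip_force': 0.0, 'grip_width': 0.08701279822078536}
top {'fov_y': 46.1795747444676, 'cx': 332.53423138851736, 'cy': 240.96265914847282, 'D': array([-0.10340774,  0.        ,  0.        ,  0.        ,  0.        ]), 'xyz': array([ 0.33227127, -0.00563224,  1.42819043]), 'attitude': array([ 0.01664139, -0.01616691, -0.70026719,  0.71350372])}
scene {'fov_y': 48.860416555249884, 'cx': 320.4634059837431, 'cy': 252.5973276113735, 'D': array([-0.00115792,  0.        ,  0.        ,  0.        ,  0.        ]), 'xyz': array([1.00309474, 0.14755161, 0.90886953]), 'attitude': array([0.18129138, 0.24375269, 0.77152072, 0.55899359])}
```

View pics/top0.png

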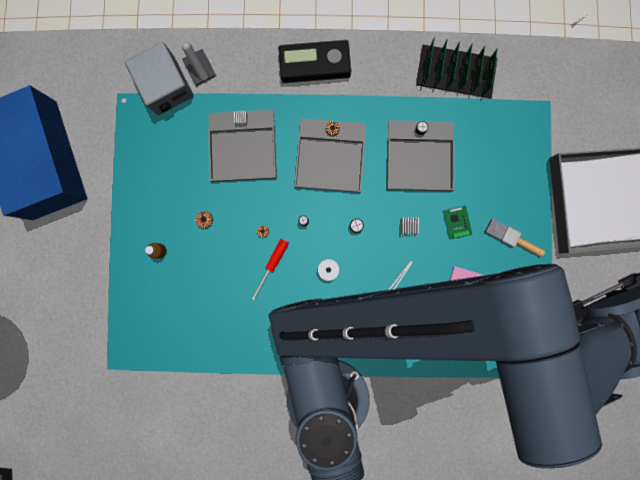

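View pics/scene0.png

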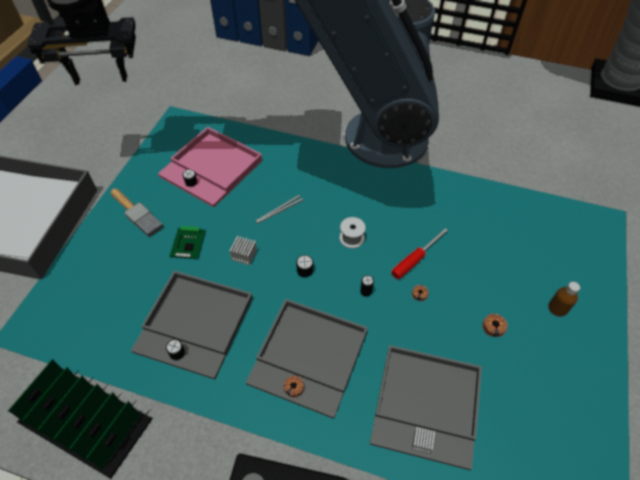

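The top view shows, left to right: large coil (204,220), small coil (263,231), tall cap (304,221), wide cap (357,226), heatsink (410,226) and board (457,222). The trays are sink (243,150), coil (330,160) and cap (420,165). The scene view agrees, and the pink tray is the decoy. Next I'll fit silhouettes in both cameras.

```bash
cat > h.py <<'E'
import numpy as np, cv2
from scipy.spatial.transform import Rotation as R
from scipy.optimize import minimize
F=np.diag([1.,-1,-1])
def K(c):
    f=240/np.tan(np.radians(c["fov_y"]/2)); return np.array([[f,0,c["cx"]],[0,f,c["cy"]],[0,0,1]])
def proj(c,P):
    A=R.from_quat(c["attitude"]).as_matrix(); p=(np.atleast_2d(P)-c["xyz"])@A@F
    return cv2.projectPoints(p,np.zeros(3),np.zeros(3),K(c),c["D"])[0].reshape(-1,2)
def unproj(c,uv,z):
    n=cv2.undistortPoints(np.array(uv,float).reshape(-1,1,2),K(c),c["D"]).reshape(-1,2)
    d=np.c_[n,np.ones(len(n))]@F@R.from_quat(c["attitude"]).as_matrix().T
    return c["xyz"]+d*((z-c["xyz"][2])/d[:,2])[:,None]
def mask(c):
    h=cv2.cvtColor(c["img"],cv2.COLOR_RGB2HSV)
    return (~((h[...,0]>80)&(h[...,0]<100)&(h[...,1]>120))).astype(np.uint8)
def cyl(r,h):
    a=np.linspace(0,2*np.pi,40); o=np.c_[r*np.cos(a),r*np.sin(a)]
    return np.r_[np.c_[o,0*a],np.c_[o,0*a+h]]
def box(a,b,h):
    return np.array([[x,y,z] for x in(-a/2,a/2) for y in(-b/2,b/2) for z in(0,h)])
def place(M,p,yaw=0):
    return M@R.from_euler('z',yaw).as_matrix().T+[p[0],p[1],0]
def fit(cs,M,p0,yaws=[0],s=8,w=40):
    # cs: cameras; sub-pixel IoU cost on upsampled crops
    T=[]
    for c in cs:
        u=proj(c,[p0[0],p0[1],.015])[0].astype(int)-w
        m=mask(c)[u[1]:u[1]+2*w,u[0]:u[0]+2*w]
        n,l=cv2.connectedComponents(m); d=np.argwhere(m>0)
        k=d[np.argmin(((d-w)**2).sum(1))]; m=(l==l[k[0],k[1]]).astype(np.float32)
        T.append((c,u,cv2.resize(m,None,fx=s,fy=s,interpolation=cv2.INTER_LINEAR)>.5))
    def cost(v):
        t=0
        for c,u,m in T:
            q=((proj(c,place(M,v[:2],v[2]/20))-u+.5)*s).astype(np.int32)
            g=np.zeros(m.shape,np.uint8); cv2.fillConvexPoly(g,cv2.convexHull(q),1); g=g>0
            t+=1-(g&m).sum()/(g|m).sum()
        return t/len(T)
    b=None
    for y in yaws:
        S=np.array([[0,0,0],[.012,0,0],[0,.012,0],[0,0,4]])+[p0[0],p0[1],y*20]
        r=minimize(cost,S[0],method="Nelder-Mead",options=dict(initial_simplex=S,xatol=2e-4,fatol=1e-4))
        if b is None or r.fun<b.fun:b=r
    return np.r_[b.x[:2],b.x[2]/20,b.fun]
E
python3 - <<'E'
from h import *
from rig import eyes
t=eyes.camera("top"); s=eyes.camera("scene")
np.set_printoptions(precision=4,suppress=True)
for n,M,uv,ys in [("coil_large",cyl(.022,.018),(204,220),[0]),("coil_small",cyl(.016,.015),(263,231),[0]),("cap_tall",cyl(.0125,.045),(304,221),[0]),("cap_wide",cyl(.0175,.034),(357,226),[0]),("heatsink",box(.04,.04,.034),(410,226),[-.5,-.2,.2,.5]),("board",box(.076,.06,.012),(457,222),[-.3,0,.3])]:
    p=unproj(t,uv,.02)[0]
    print(n,*[fit(c,M,p,ys) for c in ([t],[s],[t,s])])
# tray inner floor corners (top px), z=.004 visible far/near; outer rim corners
for n,uv in [("sink",[(210,127),(274,124),(276,179),(211,182)]),("coil",[(300,136),(366,139),(362,192),(295,188)]),("cap",[(388,138),(453,138),(453,190),(387,190)])]:
    q=unproj(t,uv,.022); print(n,q.mean(0),q[:,:2].ravel())
i=cv2.resize(s["img"][215:345,220:520],None,fx=2.6,fy=2.6,interpolation=cv2.INTER_CUBIC)
j=cv2.resize(t["img"][185:275,180:480],None,fx=2.6,fy=2.6,interpolation=cv2.INTER_CUBIC)
cv2.imwrite("pics/crop1.png",np.vstack([i,j])[:,:,::-1])
E
```

```text
coil_large [ 0.4476  0.3252 -0.0261  0.0626] [ 0.45    0.3238 -0.0643  0.0568] [ 0.4484  0.3245 -0.0395  0.0856]
coil_small [0.4203 0.1745 0.172  0.0764] [ 0.4228  0.1732 -0.0049  0.0712] [0.4213 0.174  0.112  0.1089]
cap_tall [ 0.4479  0.0709 -0.0205  0.2023] [0.4499 0.0694 0.0619 0.2808] [ 0.4474  0.0703 -0.003   0.2448]
cap_wide [ 0.4381 -0.0629  0.063   0.1059] [ 0.4368 -0.0647  0.1597  0.1943] [ 0.4384 -0.0633  0.063   0.1562]
heatsink [ 0.4414 -0.1969  0.0176  0.0559] [ 0.4434 -0.1971 -0.0492  0.0587] [ 0.4414 -0.197   0.0163  0.0721]
board [ 0.4525 -0.3212  0.2359  0.096 ] [ 0.4518 -0.3215  0.3144  0.1411] [ 0.4524 -0.321   0.2602  0.1227]
sink [0.6167 0.2277 0.022 ] [0.6824 0.3136 0.6921 0.1501 0.5511 0.1413 0.541  0.3059]
coil [0.5927 0.0041 0.022 ] [ 0.6621  0.0833  0.6575 -0.0839  0.5221 -0.0758  0.5291  0.0928]
cap [ 0.5968 -0.2224  0.022 ] [ 0.6613 -0.1397  0.6654 -0.3055  0.5321 -0.3058  0.5284 -0.1387]
```

View pics/crop1.png

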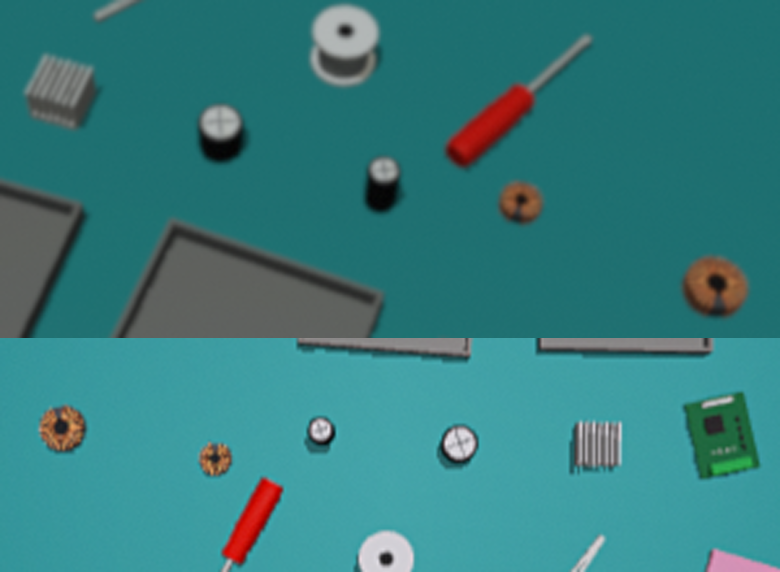

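Both cameras agree to within 3 mm and the sizes and reach fit. The crop shows the heatsink fins running along world x, so its yaw is about 0. I'll square up the tool and go to the heatsink.

Emit:
drive_tool:
  deltas:
    - [[0, 0, 0, 0, 0, 0.108], [0, 0, 0, 0, 0, 0.108], [0, 0, 0, 0, 0, 0.108], [0, 0, 0, 0, 0, 0.108], [15, -31, 0, 0, 0, 0], [15, -31, 0, 0, 0, 0], [15, -31, 0, 0, 0, 0], [15, -31, 0, 0, 0, 0]]
  gripper: 100
  squeeze: 15

```text
time: 0.87
position: [0.3222, -0.4419, 0.2443]
tool_rot: [1.0, -0.0, -0.0, -0.0]
ft_force: [1.9, -0.8, 0.2]
grip_width: 0.0874
grip_force: 0.0
```

Emit:
drive_tool:
  deltas:
    - [[15, -31, 10, 0, 0, 0], [15, -31, 10, 0, 0, 0], [15, -31, 15, 0, 0, 0], [15, -31, 15, 0, 0, 0], [15, -31, 15, 0, 0, 0], [15, -31, 15, 0, 0, 0], [15, -31, 15, 0, 0, 0], [15, -31, 15, 0, 0, 0]]

```text
time: 1.53
position: [0.4424, -0.1938, 0.134]
tool_rot: [1.0, 0.0, 0.0, 0.0]
ft_force: [1.0, 0.1, 0.1]
grip_width: 0.087
grip_force: 0.0
```

Emit:
drive_tool:
  deltas:
    - [[0, 3, 25, 0, 0, 0], [0, 0, 25, 0, 0, 0], [0, 0, 25, 0, 0, 0], [0, 0, 18, 0, 0, 0], [0, 0, 13, 0, 0, 0], [0, 0, 0, 0, 0, 0]]

```text
time: 2.03
position: [0.4408, -0.1974, 0.0262]
tool_rot: [1.0, 0.0, -0.002, -0.001]
ft_force: [0.2, -0.3, 0.7]
grip_width: 0.0872
grip_force: 0.0
```

Emit:
drive_tool:
  deltas:
    - [[0, 0, 0, 0, 0, 0], [0, 0, 0, 0, 0, 0], [0, 0, 0, 0, 0, 0], [0, 0, 0, 0, 0, 0], [0, 0, 0, 0, 0, 0], [0, 0, 0, 0, 0, 0], [0, 0, 0, 0, 0, 0], [0, 0, 0, 0, 0, 0]]
  gripper: 0

```text
time: 2.7
position: [0.4419, -0.1983, 0.0288]
tool_rot: [1.0, 0.0, 0.0, 0.0]
ft_force: [0.0, 0.5, -1.3]
grip_width: 0.0416
grip_force: 0.7
```

Emit:
drive_tool:
  deltas:
    - [[0, 0, 0, 0, 0, 0], [0, 0, 0, 0, 0, 0], [0, 0, -10, 0, 0, 0], [0, 0, -20, 0, 0, 0], [0, 0, -25, 0, 0, 0], [0, 0, -25, 0, 0, 0], [0, 0, -20, 0, 0, 0], [0, 0, -5, 0, 0, 0]]

```text
time: 3.37
position: [0.4432, -0.1991, 0.1367]
tool_rot: [1.0, 0.001, 0.002, 0.002]
ft_force: [-0.0, -0.7, -1.7]
grip_width: 0.0394
grip_force: 15.0
```

Emit:
drive_tool:
  deltas:
    - [[7, -12, 0, 0, 0, 0], [12, -26, 0, 0, 0, 0], [12, -30, 0, 0, 0, 0], [13, -30, 0, 0, 0, 0], [13, -30, 0, 0, 0, 0], [13, -30, 0, 0, 0, 0], [13, -30, 0, 0, 0, 0], [13, -30, 0, 0, 0, 0]]

```text
time: 4.03
position: [0.5374, 0.0216, 0.1328]
tool_rot: [1.0, 0.0, -0.001, -0.0]
ft_force: [0.2, -0.6, -0.9]
grip_width: 0.04
grip_force: 15.0
```

Emit:
drive_tool:
  deltas:
    - [[12, -30, 0, 0, 0, 0], [12, -30, 0, 0, 0, 0], [12, -30, 0, 0, 0, 0], [12, -30, 0, 0, 0, 0], [12, -30, 0, 0, 0, 0], [10, -28, 0, 0, 0, 0], [8, -20, 0, 0, 0, 0], [2, -8, 0, 0, 0, 0]]

```text
time: 4.7
position: [0.618, 0.229, 0.1326]
tool_rot: [1.0, 0.002, 0.0, -0.0]
ft_force: [-0.1, 0.1, -1.0]
grip_width: 0.0399
grip_force: 15.0
```

Emit:
drive_tool:
  deltas:
    - [[0, 0, 10, 0, 0, 0], [0, 0, 20, 0, 0, 0], [0, 0, 25, 0, 0, 0], [0, 0, 20, 0, 0, 0], [0, 0, 10, 0, 0, 0], [0, 0, 4, 0, 0, 0], [0, 0, 0, 0, 0, 0], [0, 0, 0, 0, 0, 0]]

```text
time: 5.37
position: [0.6179, 0.2253, 0.045]
tool_rot: [1.0, 0.0, 0.0, 0.0]
ft_force: [0.7, -0.6, -1.0]
grip_width: 0.0399
grip_force: 15.0
```

Emit:
drive_tool:
  deltas:
    - [[0, 0, 6, 0, 0, 0], [0, 0, 3, 0, 0, 0], [0, 0, 2, 0, 0, 0], [0, 0, 1, 0, 0, 0], [0, 0, 0, 0, 0, 0], [0, 0, 0, 0, 0, 0]]

```text
time: 5.87
position: [0.6176, 0.226, 0.0328]
tool_rot: [1.0, 0.0, 0.0, -0.0]
ft_force: [-0.6, -0.1, 0.7]
grip_width: 0.0402
grip_force: 15.0
```

Emit:
drive_tool:
  deltas:
    - [[0, 0, 1, 0, 0, 0], [0, 0, 0, 0, 0, 0], [0, 0, 0, 0, 0, 0]]

```text
time: 6.12
position: [0.6177, 0.2261, 0.0328]
tool_rot: [1.0, 0.0, 0.0, -0.0]
ft_force: [-2.4, -0.2, 5.2]
grip_width: 0.0398
grip_force: 15.0
```

Emit:
drive_tool:
  deltas:
    - [[0, 0, 0, 0, 0, 0], [0, 0, 0, 0, 0, 0], [0, 0, 0, 0, 0, 0], [0, 0, 0, 0, 0, 0], [0, 0, -10, 0, 0, 0], [0, 0, -25, 0, 0, 0], [0, 0, -35, 0, 0, 0], [0, 0, -20, 0, 0, 0]]
  gripper: 80

```text
time: 6.78
position: [0.6188, 0.2262, 0.1248]
tool_rot: [1.0, 0.0, 0.002, -0.0]
ft_force: [0.9, -0.5, -0.7]
grip_width: 0.0692
grip_force: 0.0
```

Emit:
drive_tool:
  deltas:
    - [[-10, -8, 0, 0, 0, 0], [-27, -15, 0, 0, 0, 0], [-30, -17, 0, 0, 0, 0], [-30, -17, 0, 0, 0, 0], [-30, -17, 0, 0, 0, 0], [-25, -15, 0, 0, 0, 0], [-13, -7, 0, 0, 0, 0], [-4, -2, 0, 0, 0, 0]]

```text
time: 7.45
position: [0.4451, 0.3247, 0.1213]
tool_rot: [1.0, 0.002, -0.001, 0.001]
ft_force: [0.5, -0.4, 0.5]
grip_width: 0.0695
grip_force: 0.0
```

Emit:
drive_tool:
  deltas:
    - [[3, 0, 20, 0, 0, 0], [0, 0, 25, 0, 0, 0], [0, 0, 25, 0, 0, 0], [0, 0, 15, 0, 0, 0], [0, 0, 8, 0, 0, 0], [0, 0, 1, 0, 0, 0], [0, 0, 0, 0, 0, 0]]
  gripper: 80

```text
time: 8.03
position: [0.4524, 0.3235, 0.0273]
tool_rot: [1.0, 0.0, 0.0, -0.0]
ft_force: [-0.1, 0.4, -0.1]
grip_width: 0.0699
grip_force: 0.0
```

Emit:
drive_tool:
  deltas:
    - [[0, 0, 0, 0, 0, 0], [0, 0, 0, 0, 0, 0], [0, 0, 0, 0, 0, 0], [0, 0, 0, 0, 0, 0], [0, 0, 0, 0, 0, 0], [0, 0, 0, 0, 0, 0], [0, 0, 0, 0, 0, 0], [0, 0, 0, 0, 0, 0]]
  gripper: 0

```text
time: 8.7
position: [0.4517, 0.324, 0.0281]
tool_rot: [1.0, 0.001, 0.0, -0.0]
ft_force: [-1.3, -0.5, 6.0]
grip_width: 0.0437
grip_force: 15.0
```

Emit:
drive_tool:
  deltas:
    - [[0, 0, -10, 0, 0, 0], [0, 0, -20, 0, 0, 0], [0, 0, -30, 0, 0, 0], [0, 0, -30, 0, 0, 0], [5, 12, -10, 0, 0, 0], [10, 28, 0, 0, 0, 0], [10, 30, 0, 0, 0, 0], [10, 30, 0, 0, 0, 0]]

```text
time: 9.37
position: [0.4866, 0.2226, 0.1278]
tool_rot: [1.0, 0.001, 0.0, 0.0]
ft_force: [1.4, 0.3, -0.7]
grip_width: 0.0434
grip_force: 15.0
```

Emit:
drive_tool:
  deltas:
    - [[10, 30, 0, 0, 0, 0], [10, 30, 0, 0, 0, 0], [10, 30, 0, 0, 0, 0], [10, 30, 0, 0, 0, 0], [10, 30, 0, 0, 0, 0], [10, 30, 0, 0, 0, 0], [10, 28, 0, 0, 0, 0], [8, 12, 0, 0, 0, 0]]

```text
time: 10.03
position: [0.5653, -0.0002, 0.1272]
tool_rot: [1.0, -0.001, 0.0, 0.001]
ft_force: [0.0, 0.3, -0.2]
grip_width: 0.0433
grip_force: 15.0
```

Emit:
drive_tool:
  deltas:
    - [[0, -3, 15, 0, 0, 0], [0, 0, 25, 0, 0, 0], [0, 0, 25, 0, 0, 0], [0, 0, 15, 0, 0, 0], [0, 0, 8, 0, 0, 0], [0, 0, 4, 0, 0, 0], [0, 0, 2, 0, 0, 0], [0, 0, 0, 0, 0, 0]]

```text
time: 10.7
position: [0.565, 0.007, 0.0338]
tool_rot: [1.0, 0.0, 0.0, 0.0]
ft_force: [-0.6, 0.9, -0.6]
grip_width: 0.0434
grip_force: 15.0
```

Emit:
drive_tool:
  deltas:
    - [[0, 0, 1, 0, 0, 0], [0, 0, 0, 0, 0, 0], [0, 0, 0, 0, 0, 0]]

```text
time: 10.95
position: [0.5652, 0.0069, 0.0333]
tool_rot: [1.0, 0.0, 0.001, 0.0]
ft_force: [0.0, 0.7, -0.1]
grip_width: 0.0437
grip_force: 15.0
```

Emit:
drive_tool:
  deltas:
    - [[0, 0, 1, 0, 0, 0], [0, 0, 1, 0, 0, 0], [0, 0, 0, 0, 0, 0]]

```text
time: 11.2
position: [0.5652, 0.0069, 0.0321]
tool_rot: [1.0, 0.0, 0.001, 0.0]
ft_force: [-1.7, 0.0, 8.7]
grip_width: 0.0434
grip_force: 15.0
```

Emit:
drive_tool:
  deltas:
    - [[0, 0, 0, 0, 0, 0], [0, 0, 0, 0, 0, 0], [0, 0, 0, 0, 0, 0], [0, 0, 0, 0, 0, 0], [0, 0, -10, 0, 0, 0], [0, 0, -25, 0, 0, 0], [0, 0, -35, 0, 0, 0], [0, 0, -20, 0, 0, 0]]
  gripper: 65

```text
time: 11.87
position: [0.5656, 0.0068, 0.1233]
tool_rot: [1.0, 0.0, 0.001, 0.0]
ft_force: [0.5, -0.4, 1.1]
grip_width: 0.0564
grip_force: 0.0
```

Emit:
drive_tool:
  deltas:
    - [[-10, -12, 0, 0, 0, 0], [-22, -25, 0, 0, 0, 0], [-24, -28, 0, 0, 0, 0], [-25, -29, 0, 0, 0, 0], [-25, -29, 0, 0, 0, 0], [-22, -25, 0, 0, 0, 0], [-12, -14, 0, 0, 0, 0], [-3, -5, 0, 0, 0, 0]]

```text
time: 12.53
position: [0.4168, 0.1756, 0.1202]
tool_rot: [1.0, 0.002, -0.003, 0.0]
ft_force: [0.0, -0.5, 0.4]
grip_width: 0.0564
grip_force: 0.0
```

Emit:
drive_tool:
  deltas:
    - [[0, 0, 20, 0, 0, 0], [0, 0, 25, 0, 0, 0], [0, 0, 25, 0, 0, 0], [0, 0, 15, 0, 0, 0], [0, 0, 8, 0, 0, 0], [0, 0, 2, 0, 0, 0], [0, 0, 0, 0, 0, 0], [0, 0, 0, 0, 0, 0]]

```text
time: 13.2
position: [0.4222, 0.1737, 0.026]
tool_rot: [1.0, 0.0, 0.001, -0.0]
ft_force: [-0.4, -0.1, 0.1]
grip_width: 0.0563
grip_force: 0.0
```

Emit:
drive_tool:
  deltas:
    - [[0, 0, 0, 0, 0, 0], [0, 0, 0, 0, 0, 0], [0, 0, 0, 0, 0, 0], [0, 0, 0, 0, 0, 0], [0, 0, 0, 0, 0, 0], [0, 0, 0, 0, 0, 0], [0, 0, 0, 0, 0, 0], [0, 0, 0, 0, 0, 0]]
  gripper: 0

```text
time: 13.87
position: [0.4217, 0.1738, 0.0259]
tool_rot: [1.0, 0.0, 0.0, -0.0]
ft_force: [0.7, 0.0, 6.2]
grip_width: 0.0313
grip_force: 15.0
```

Emit:
drive_tool:
  deltas:
    - [[0, 0, -10, 0, 0, 0], [0, 0, -20, 0, 0, 0], [0, 0, -30, 0, 0, 0], [0, 0, -30, 0, 0, 0], [8, 7, -10, 0, 0, 0], [20, 17, 0, 0, 0, 0], [25, 21, 0, 0, 0, 0], [25, 21, 0, 0, 0, 0]]

```text
time: 14.53
position: [0.4998, 0.1075, 0.1266]
tool_rot: [1.0, 0.001, 0.0, -0.0]
ft_force: [0.7, 0.8, -0.4]
grip_width: 0.0315
grip_force: 15.0
```

Emit:
drive_tool:
  deltas:
    - [[25, 21, 0, 0, 0, 0], [25, 21, 0, 0, 0, 0], [25, 21, 0, 0, 0, 0], [25, 21, 0, 0, 0, 0], [17, 13, 0, 0, 0, 0], [8, 7, 0, 0, 0, 0], [0, 0, 0, 0, 0, 0], [0, 0, 0, 0, 0, 0]]

```text
time: 15.2
position: [0.6233, 0.0044, 0.1252]
tool_rot: [1.0, 0.0, -0.001, -0.0]
ft_force: [-0.3, 0.2, -0.8]
grip_width: 0.031
grip_force: 15.0
```

Emit:
drive_tool:
  deltas:
    - [[0, 0, 15, 0, 0, 0], [0, 0, 25, 0, 0, 0], [0, 0, 25, 0, 0, 0], [0, 0, 15, 0, 0, 0], [0, 0, 8, 0, 0, 0], [0, 0, 5, 0, 0, 0], [0, 0, 0, 0, 0, 0], [0, 0, 0, 0, 0, 0]]

```text
time: 15.87
position: [0.6247, 0.0045, 0.0332]
tool_rot: [1.0, 0.001, 0.0, 0.0]
ft_force: [1.3, -0.3, 1.0]
grip_width: 0.0313
grip_force: 15.0
```

Emit:
drive_tool:
  deltas:
    - [[0, 0, 1, 0, 0, 0], [0, 0, 1, 0, 0, 0], [0, 0, 1, 0, 0, 0], [0, 0, 0, 0, 0, 0]]

```text
time: 16.2
position: [0.625, 0.0038, 0.03]
tool_rot: [1.0, 0.0, 0.0, 0.0]
ft_force: [-0.3, 0.2, 1.4]
grip_width: 0.0316
grip_force: 15.0
```

Emit:
drive_tool:
  deltas:
    - [[0, 0, 1, 0, 0, 0], [0, 0, 0, 0, 0, 0], [0, 0, 0, 0, 0, 0]]

```text
time: 16.45
position: [0.625, 0.0039, 0.0299]
tool_rot: [1.0, 0.0, 0.0, 0.0]
ft_force: [-2.0, 0.2, 6.3]
grip_width: 0.0315
grip_force: 15.0
```

Emit:
drive_tool:
  deltas:
    - [[0, 0, 0, 0, 0, 0], [0, 0, 0, 0, 0, 0], [0, 0, 0, 0, 0, 0], [0, 0, 0, 0, 0, 0], [0, 0, -10, 0, 0, 0], [0, 0, -25, 0, 0, 0], [0, 0, -35, 0, 0, 0], [0, 0, -20, 0, 0, 0]]
  gripper: 65

```text
time: 17.12
position: [0.6258, 0.0038, 0.1216]
tool_rot: [1.0, 0.0, 0.002, 0.0]
ft_force: [1.6, -1.0, -0.1]
grip_width: 0.0562
grip_force: 0.0
```

Emit:
drive_tool:
  deltas:
    - [[-12, -5, 0, 0, 0, 0], [-30, -11, 0, 0, 0, 0], [-35, -13, 0, 0, 0, 0], [-35, -13, 0, 0, 0, 0], [-33, -12, 0, 0, 0, 0], [-22, -8, 0, 0, 0, 0], [-8, -3, 0, 0, 0, 0], [-2, -1, 0, 0, 0, 0]]

```text
time: 17.78
position: [0.4462, 0.0704, 0.119]
tool_rot: [1.0, 0.001, -0.0, -0.0]
ft_force: [0.2, 0.6, -0.9]
grip_width: 0.0563
grip_force: 0.0
```

Emit:
drive_tool:
  deltas:
    - [[0, 0, 15, 0, 0, 0], [0, 0, 20, 0, 0, 0], [0, 0, 20, 0, 0, 0], [0, 0, 15, 0, 0, 0], [0, 0, 10, 0, 0, 0], [0, 0, 5, 0, 0, 0], [0, 0, 0, 0, 0, 0], [0, 0, 0, 0, 0, 0]]

```text
time: 18.45
position: [0.4493, 0.0694, 0.0335]
tool_rot: [1.0, 0.0, 0.001, 0.0]
ft_force: [-0.3, -1.2, -0.1]
grip_width: 0.0563
grip_force: 0.0
```

Emit:
drive_tool:
  deltas:
    - [[0, 0, 0, 0, 0, 0], [0, 0, 0, 0, 0, 0], [0, 0, 0, 0, 0, 0], [0, 0, 0, 0, 0, 0], [0, 0, 0, 0, 0, 0], [0, 0, 0, 0, 0, 0], [0, 0, 0, 0, 0, 0], [0, 0, 0, 0, 0, 0]]
  gripper: 0

```text
time: 19.12
position: [0.4478, 0.0698, 0.0338]
tool_rot: [1.0, 0.0, 0.0, 0.0]
ft_force: [-0.2, -0.7, 4.5]
grip_width: 0.0245
grip_force: 15.0
```

Emit:
drive_tool:
  deltas:
    - [[0, 0, 0, 0, 0, 0], [0, 0, -10, 0, 0, 0], [0, 0, -20, 0, 0, 0], [0, 0, -30, 0, 0, 0], [0, 0, -30, 0, 0, 0], [0, 0, -20, 0, 0, 0], [0, 0, 0, 0, 0, 0], [0, 0, 0, 0, 0, 0]]

```text
time: 19.78
position: [0.4482, 0.0698, 0.1443]
tool_rot: [1.0, 0.0, 0.001, 0.0]
ft_force: [0.2, 0.4, -0.8]
grip_width: 0.0248
grip_force: 15.0
```

Emit:
drive_tool:
  deltas:
    - [[7, 12, 0, 0, 0, 0], [15, 24, 0, 0, 0, 0], [18, 30, 0, 0, 0, 0], [18, 30, 0, 0, 0, 0], [18, 30, 0, 0, 0, 0], [18, 30, 0, 0, 0, 0], [18, 30, 0, 0, 0, 0], [18, 30, 0, 0, 0, 0]]

```text
time: 20.45
position: [0.5771, -0.1472, 0.141]
tool_rot: [1.0, 0.0, -0.002, -0.001]
ft_force: [-0.2, -0.1, -1.3]
grip_width: 0.0246
grip_force: 15.0
```

Emit:
drive_tool:
  deltas:
    - [[18, 30, 0, 0, 0, 0], [17, 26, 0, 0, 0, 0], [11, 14, 0, 0, 0, 0], [4, 6, 0, 0, 0, 0], [0, 0, 0, 0, 0, 0], [0, 0, 0, 0, 0, 0]]

```text
time: 20.95
position: [0.6263, -0.2208, 0.1415]
tool_rot: [1.0, 0.0, -0.002, -0.001]
ft_force: [0.4, 0.4, -0.5]
grip_width: 0.0245
grip_force: 15.0
```

Emit:
drive_tool:
  deltas:
    - [[0, 0, 15, 0, 0, 0], [0, 0, 25, 0, 0, 0], [0, 0, 25, 0, 0, 0], [0, 0, 20, 0, 0, 0], [0, 0, 10, 0, 0, 0], [0, 0, 6, 0, 0, 0], [0, 0, 3, 0, 0, 0], [0, 0, 0, 0, 0, 0]]

```text
time: 21.62
position: [0.6279, -0.2215, 0.0397]
tool_rot: [1.0, 0.001, -0.0, -0.0]
ft_force: [1.0, 0.6, -0.6]
grip_width: 0.0244
grip_force: 15.0
```

Emit:
drive_tool:
  deltas:
    - [[0, 0, 1, 0, 0, 0], [0, 0, 1, 0, 0, 0], [0, 0, 1, 0, 0, 0], [0, 0, 0, 0, 0, 0]]

```text
time: 21.95
position: [0.6286, -0.2225, 0.0379]
tool_rot: [1.0, 0.0, 0.001, 0.0]
ft_force: [0.2, -0.1, 3.3]
grip_width: 0.025
grip_force: 15.0
```

Emit:
drive_tool:
  deltas:
    - [[0, 0, 0, 0, 0, 0], [0, 0, 0, 0, 0, 0], [0, 0, 0, 0, 0, 0], [0, 0, 0, 0, 0, 0], [0, 0, -10, 0, 0, 0], [0, 0, -25, 0, 0, 0], [0, 0, -35, 0, 0, 0], [0, 0, -20, 0, 0, 0]]
  gripper: 70

```text
time: 22.62
position: [0.629, -0.2226, 0.1298]
tool_rot: [1.0, 0.0, 0.002, 0.001]
ft_force: [0.3, -0.9, 0.3]
grip_width: 0.0604
grip_force: 0.0
```

Emit:
drive_tool:
  deltas:
    - [[-12, -10, 0, 0, 0, 0], [-26, -22, 0, 0, 0, 0], [-35, -29, 0, 0, 0, 0], [-35, -29, 0, 0, 0, 0], [-35, -29, 0, 0, 0, 0], [-30, -25, 0, 0, 0, 0], [-14, -12, 0, 0, 0, 0], [-3, -3, 0, 0, 0, 0]]

```text
time: 23.28
position: [0.4418, -0.0674, 0.127]
tool_rot: [1.0, 0.001, -0.003, -0.001]
ft_force: [0.5, 0.3, 0.8]
grip_width: 0.0604
grip_force: 0.0
```

Emit:
drive_tool:
  deltas:
    - [[0, 0, 15, 0, 0, 0], [0, 0, 25, 0, 0, 0], [0, 0, 25, 0, 0, 0], [0, 0, 15, 0, 0, 0], [0, 0, 10, 0, 0, 0], [0, 0, 5, 0, 0, 0], [0, 0, 0, 0, 0, 0], [0, 0, 0, 0, 0, 0]]

```text
time: 23.95
position: [0.4476, -0.0711, 0.0317]
tool_rot: [1.0, 0.0, 0.001, 0.0]
ft_force: [0.2, 0.3, -0.0]
grip_width: 0.0608
grip_force: 0.0
```

The fast rows fell short, so the tool is about 9 mm off. I'll correct before closing.

Emit:
drive_tool:
  deltas:
    - [[-5, -4, 0, 0, 0, 0], [-4, -4, 0, 0, 0, 0], [0, 0, 0, 0, 0, 0], [0, 0, 0, 0, 0, 0]]

```text
time: 24.28
position: [0.437, -0.062, 0.0321]
tool_rot: [1.0, 0.001, 0.0, 0.0]
ft_force: [0.0, -0.8, 0.8]
grip_width: 0.0609
grip_force: 0.0
```

Emit:
drive_tool:
  deltas:
    - [[0, 0, 0, 0, 0, 0], [0, 0, 0, 0, 0, 0], [0, 0, 0, 0, 0, 0], [0, 0, 0, 0, 0, 0], [0, 0, 0, 0, 0, 0], [0, 0, 0, 0, 0, 0], [0, 0, 0, 0, 0, 0], [0, 0, 0, 0, 0, 0]]
  gripper: 0

```text
time: 24.95
position: [0.4376, -0.0625, 0.0315]
tool_rot: [1.0, 0.0, 0.0, 0.0]
ft_force: [0.7, -0.3, -0.2]
grip_width: 0.0346
grip_force: 15.0
```

Emit:
drive_tool:
  deltas:
    - [[0, 0, 0, 0, 0, 0], [0, 0, -10, 0, 0, 0], [0, 0, -20, 0, 0, 0], [0, 0, -30, 0, 0, 0], [0, 0, -30, 0, 0, 0], [0, 0, -20, 0, 0, 0], [0, 0, 0, 0, 0, 0], [0, 0, 0, 0, 0, 0]]

```text
time: 25.62
position: [0.4379, -0.0626, 0.1424]
tool_rot: [1.0, 0.0, 0.001, 0.001]
ft_force: [0.0, 0.3, -1.4]
grip_width: 0.0346
grip_force: 15.0
```

Emit:
drive_tool:
  deltas:
    - [[8, 10, 0, 0, 0, 0], [18, 22, 0, 0, 0, 0], [22, 27, 0, 0, 0, 0], [22, 27, 0, 0, 0, 0], [22, 27, 0, 0, 0, 0], [20, 25, 0, 0, 0, 0], [13, 16, 0, 0, 0, 0], [5, 6, 0, 0, 0, 0]]

```text
time: 26.28
position: [0.5697, -0.2262, 0.1394]
tool_rot: [1.0, -0.001, 0.0, 0.001]
ft_force: [0.5, -0.6, -0.1]
grip_width: 0.0345
grip_force: 15.0
```

Emit:
drive_tool:
  deltas:
    - [[0, 0, 15, 0, 0, 0], [0, 0, 25, 0, 0, 0], [0, 0, 25, 0, 0, 0], [0, 0, 20, 0, 0, 0], [0, 0, 10, 0, 0, 0], [0, 0, 5, 0, 0, 0], [0, 0, 3, 0, 0, 0], [0, 0, 0, 0, 0, 0]]

```text
time: 26.95
position: [0.5675, -0.2222, 0.0382]
tool_rot: [1.0, 0.0, -0.0, -0.0]
ft_force: [-0.1, 0.4, -0.4]
grip_width: 0.0345
grip_force: 15.0
```

Emit:
drive_tool:
  deltas:
    - [[0, 0, 1, 0, 0, 0], [0, 0, 1, 0, 0, 0], [0, 0, 0, 0, 0, 0], [0, 0, 0, 0, 0, 0]]

```text
time: 27.28
position: [0.568, -0.2225, 0.0373]
tool_rot: [1.0, 0.0, 0.001, 0.0]
ft_force: [-0.1, -0.3, 0.1]
grip_width: 0.0345
grip_force: 15.0
```

Contact should come near z 0.0355.

Emit:
drive_tool:
  deltas:
    - [[0, 0, 1, 0, 0, 0], [0, 0, 1, 0, 0, 0], [0, 0, 0, 0, 0, 0], [0, 0, 0, 0, 0, 0]]

```text
time: 27.62
position: [0.5679, -0.2225, 0.0356]
tool_rot: [1.0, 0.0, 0.0, 0.0]
ft_force: [-1.5, 1.0, 5.4]
grip_width: 0.0345
grip_force: 15.0
```

Emit:
drive_tool:
  deltas:
    - [[0, 0, 0, 0, 0, 0], [0, 0, 0, 0, 0, 0], [0, 0, 0, 0, 0, 0], [0, 0, 0, 0, 0, 0], [0, 0, -10, 0, 0, 0], [0, 0, -25, 0, 0, 0], [0, 0, -35, 0, 0, 0], [0, 0, -35, 0, 0, 0]]
  gripper: 65

```text
time: 28.28
position: [0.5668, -0.2219, 0.1402]
tool_rot: [1.0, 0.0, -0.001, -0.001]
ft_force: [0.1, 0.7, -0.7]
grip_width: 0.0563
grip_force: 0.0
```

Emit:
drive_tool:
  deltas:
    - [[-15, 20, -20, 0, 0, 0], [-20, 30, -20, 0, 0, 0], [-20, 30, -20, 0, 0, 0], [-20, 30, -10, 0, 0, 0], [-20, 30, 0, 0, 0, 0], [-20, 30, 0, 0, 0, 0], [-20, 30, 0, 0, 0, 0], [-10, 15, 0, 0, 0, 0]]

```text
time: 28.95
position: [0.4205, -0.4411, 0.2106]
tool_rot: [1.0, -0.001, 0.0, 0.001]
ft_force: [0.3, 0.9, 0.1]
grip_width: 0.0569
grip_force: 0.0
```

Emit:
drive_tool:
  deltas:
    - [[-15, 20, 0, 0, 0, 0], [-15, 20, 0, 0, 0, 0], [-15, 20, 0, 0, 0, 0], [-10, 10, 0, 0, 0, 0], [0, 0, 0, 0, 0, 0], [0, 0, 0, 0, 0, 0]]

```text
time: 29.45
position: [0.3675, -0.5071, 0.2097]
tool_rot: [1.0, -0.0, 0.0, -0.001]
ft_force: [0.6, 0.1, 0.4]
grip_width: 0.0563
grip_force: 0.0
```

```bash
python3 - <<'E'
from h import *
from rig import eyes,sensors
np.set_printoptions(precision=4,suppress=True)
t=eyes.camera("top"); s=eyes.camera("scene")
print(sensors.get_obs()["position"],"board",fit([t],box(.076,.06,.012),[.4525,-.321],[.24]))
i=cv2.resize(s["img"][220:480,120:500],None,fx=2,fy=2,interpolation=cv2.INTER_CUBIC)
j=cv2.resize(t["img"][100:260,180:480],None,fx=2.5,fy=2.5,interpolation=cv2.INTER_CUBIC)
cv2.imwrite("pics/s1.png",i[:,:,::-1]);cv2.imwrite("pics/t1.png",j[:,:,::-1])
E
```

```text
[ 0.3685 -0.5061  0.2096] board [ 0.3954 -0.3551  1.2769  0.7034]
```

View pics/s1.png

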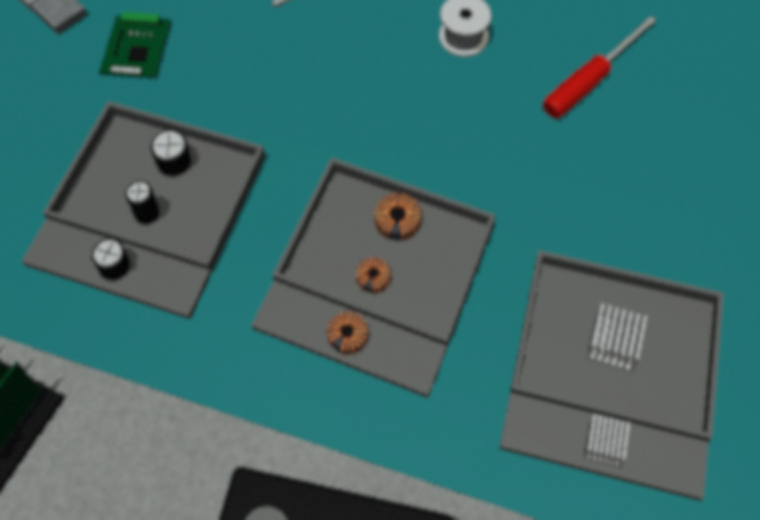

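View pics/t1.png

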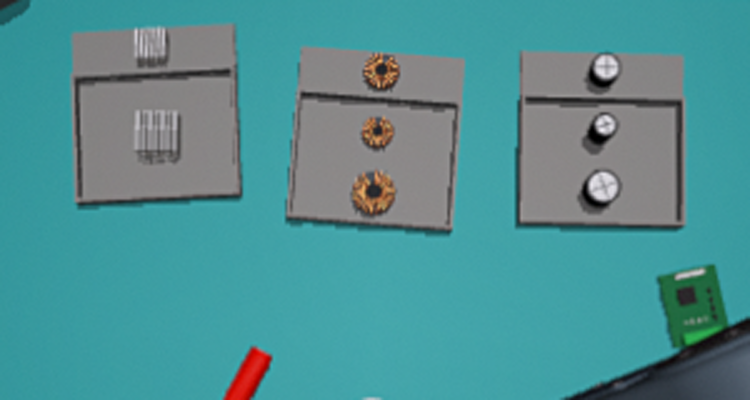

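In both pictures all five parts sit upright inside the right trays: caps at top-crop (603,128) and (602,188), coils at (377,131) and (374,191), heatsink at (157,135). The numeric board fit failed because the arm hid part of the board. In the scene view the board is at about (188,242), the same spot as before. Handing in.

```bash
python3 -c "
from rig import ticket
print(ticket.hand_in())"
```

```text
the job is handed in; nothing more can be done
None
```

I handed the job in after about 29 s of robot time; no verdict came back, but the last pictures show all five parts right way up in the trays matching their samples, and the board where it was.

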